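# Nip a porcelain ring cone in the sloping holder

### The job

The brittle porcelain ring cone in the cork dish is to be retouched: lift it out with a light grip (35 N at most) and set it gently, foot flat on the slope before you let go, on the sloping bed of the wooden holder, between the sprung pad and the far stop. Then push the sliding jaw by its knob until the cone is nipped upright to the bed between pad and stop, just hard enough to hold it: about 5 N, and never more than 10 N. Do not press it down hard or let it fall over, and leave the two jars and the wire coil where they are.

Things in the scene. Friction and masses are not known exactly. Their poses are not given: they have to be found in the camera images.
- ring_cone: White porcelain ring cone, plain, brittle, about 0.06 kg: 46 mm across its flat round foot, tapering evenly to about 15 mm at its rounded tip, 100 mm tall. About 28 mm across at 60 mm above the foot. Origin at the centre of the foot, z along its axis to the tip. It starts upright in the cork dish, its foot 9 mm above the bench.
- cork_dish: Shallow glass dish on a cork disc, 106 mm across and 19 mm high, in which the cone stands at the start; loose. Origin at the centre of the underside.
- bed: Sloping bed of the wooden holder, fixed, yawed up to 0.2 rad. Origin on its surface, 75 mm above the bench; x up the slope (away from the robot, rising 25 degrees), y level along the bed to the left, z the upward normal, leaning 25 degrees towards the robot. The flat surface runs from x = -37 to +39 mm and y = -155 to +190 mm. The cone slides easily along it when pushed.
- ledge_mid (a point): Point on the inner face of the ledge along the bed's lower edge, at bed x = -37, y = -35, z = 0 mm. The ledge is 14 mm high and as long as the bed and keeps the cone from sliding down: a cone touching it has its centre 23 mm up the slope from this face. Straight up the slope from this point is a good place to set the cone down.
- stop_end (a point): Right end of the bed's centre line, at bed x = 0, y = -155, z = 0 mm. Near it a far stop, wood faced with cork, 33 mm high, is clamped to the bed. Its face looks to bed +y and lies 30 to 65 mm to the left of this point; where differs each time and is not reported, so find it by touch or look. It does not give way.
- jaw (a joint): Slide of the wooden jaw along the bed, in m: 0 is fully open (to the left), 0.15 fully closed; it grows as the jaw is pushed to the right, along -y of the bed. It starts between 0 and 0.025. It drags with a steady friction of about 8 N, so that it stays where it is left and holds a squeeze of up to 8 N.
- jaw_knob (a point): Centre of the top of the jaw's knob: an upright wooden block standing square to the bed, 16 mm thick along the bed's y, 26 mm wide along the bed's x, rising from 22 mm to 69 mm above the bed's surface. It can be pushed on its left face or pinched across its 16 mm. It stands 100 mm to the left of the pad's face.
- pad: Cork-faced sprung pad on the jaw's right side, 42 mm wide, 3 to 33 mm above the bed. Origin in its face at the bed's surface, axes as the bed's; at jaw = 0 it is at bed y = +60 mm. It gives up to 10 mm into the jaw at 2.5 N per mm: once the cone has met the stop, the push on the knob rises above the drag by 2.5 N for each mm further.
- bead_jar: Bystander: small glass jar with a grey lid, 49 mm across, 57 mm tall. Origin at the centre of the underside.
- flux_jar: Bystander: small glass jar with a red lid, 53 mm across, 64 mm tall. Origin at the centre of the underside.
- copper_coil: Bystander: flat coil of copper wire, 67 mm across, 8 mm high. Origin at the centre of the underside.
Things that resemble listed ones, but are neither listed nor needed, are in the scene too. What is shaped like the ring_cone but yellow is not meant.

How it is judged:
On the way:
1. the cone's foot stands flat on the sloping bed (within 0.1 rad) while the fingers still hold it (angle between the z axis of ring_cone and the z axis of bed, either way round below 0.1 rad and z of ring_cone in the frame of bed between -0.004 and 0.004 m and x of ring_cone in the frame of bed between -0.022 and 0.012 m and angle between ring_cone's own z axis and vertical below 0.7 rad and contact force between the fingers and ring_cone above 1 N and contact force between bed and ring_cone above 0.05 N), for 0.05 s.
At the end, for the whole second after the job is handed in: The cone stands with its whole foot on the sloping bed (axis within 0.1 rad of the bed's normal, foot within 4 mm of the surface, beside the ledge: centre between 22 mm down and 12 mm up the slope from the bed's centre line), nipped by the pad with 1 to 12 N, at rest, and nobody is holding it (angle between the z axis of ring_cone and the z axis of bed, either way round below 0.1 rad and z of ring_cone in the frame of bed between -0.004 and 0.004 m and x of ring_cone in the frame of bed between -0.022 and 0.012 m and angle between ring_cone's own z axis and vertical below 0.7 rad and contact force between pad and ring_cone between 1 and 12 N and linear speed of ring_cone below 0.01 m/s and velocity of joint jaw below 0.003 m/s and contact force between the fingers and ring_cone below 0.05 N); the robot touches nothing.
It fails at once if the fingers squeeze or press the cone with more than 90 N, both sides added (45 N a finger) (contact force between the fingers and ring_cone above 90 N).
It fails at once if the sprung pad presses the cone with more than 14 N (contact force between pad and ring_cone above 14 N).
It fails at once if the cone is pressed or dropped on the holder with more than 36 N, all its contacts with bed, pad and stop added (contact force between bed and ring_cone above 36 N).
It fails at once if the cone tips over (more than 50 degrees from upright) (angle between ring_cone's own z axis and vertical above 0.87 rad).
It fails at once if a jar or the coil is moved by more than 20 mm (distance of any of bead_jar, flux_jar, copper_coil from where it was at the start of the episode above 0.02 m).
It also fails if it takes over 64 s, if anything falls off the work surface, if the arm or the gripper's body presses on something with over 40 N, if the wrist force passes 120 N, or if a joint passes its speed limit or range.

### The arm

A 6-joint arm with a two-finger parallel gripper is mounted at the origin on a cart in front of the work surface, level with it; the furniture and walls round the work are solid. World frame = base frame: x ahead of the robot, y to its left, z up, the work surface at z = 0. Lengths are in m, angles in rad, forces in N, time in s.
With the tool pointing down it reaches from about 0.3 to 0.775 m from the base axis. Payload 14.6 kg.
Tool frame: the origin (TCP) lies on the centre line of the jaws, within the pads' length; the fingertips stand 19 mm ahead of it and the grasp point (between the pads) is the TCP; y points along the fingers, x is the direction in which the jaws open and shut, and the axes are right-handed (so a half turn about y gives the same grasp; the last joint's range is limited). The gripper opens to 94 mm and grips with 3 to 60 N. Pads are 16 mm wide; open, the fingers measure 119 mm over their backs; the gripper's body (75 mm by 177 mm) begins 78 mm behind the grasp point.
Start: joints at [1.159, 0.3, 1.521, -0, 1.321, -0.067], TCP at [0.186, 0.518, 0.195] pointing down, gripper open.
Joint ranges: [-3.03, 3.03], [-0.79, 2.21], [0.23, 2.52], [-1.04, 4.18], [0, 3.07], [-2.55, 2.55]. Speed limits (rad/s): [2.22, 2.22, 2.57, 3.14, 3.14, 3.14].

### API

Orientations are given as [roll, pitch, yaw] about the fixed x, y, z axes, in that order (R = Rz(yaw) Ry(pitch) Rx(roll)).
In Python, from station import ctrl, optics gives the robot as it stands.
- The arm moves only by the tool jog_arm, never from a script. Its argument "targets" is a list of rows, each a list of 3 entries, a list of its own where there are three numbers: the finger opening in cm, from 0 to 9.4, then the shift along the tool's x, y, z in cm, then the turn about the tool's y in rad. A call has 1 to 10 rows; each row is the pose to reach, as a shift and turn from the pose commanded when the call began, along the tool's axes at that moment; what a row does not reach only later rows make up. A row lasts 1/10 s, in which the tool goes at most 50 mm and 8.59 degrees, less where a joint would pass 70% of its speed; a pose out of reach is approached as far as the arm can. A call with a gripper value outside its range is refused whole. The fingers move at their own pace and stop on an object; "grip_force" is the grip in N (left out, the last holds). Time passes only in rows, so rows that repeat a pose let the fingers close. It gives the time, the measured TCP pose, the force and the opening at its end, in the units of the state.
- ctrl.get_obs(): the state, without advancing time (a new reading comes with each control period).
- optics.camera(name): name is "side" or "top" or "wrist"; returns a dict with "img" (384x512x3 uint8, red, green, blue), "range_z" (384x512 float32, m along the optical axis (not along the pixel's ray), 0 where there is no reading), "camera_matrix" (3x3 intrinsics, pixels), "world_to_cam" (4x4, takes a point from world to camera coordinates); the wrist camera has in their place "mount" (4x4, takes a point from camera to tool coordinates, whose origin is the TCP and whose axes are the tool frame's). Camera axes: x right, y up, looking along -z (the intrinsics and any distortion apply to the point x, -y, -z); pixel columns grow to the right and rows downward; lengths in m; the calibration is good to about 2 mm. A picture is of the moment at which its call begins: read the wrist's pose just before it.
- ctrl.hand_in(): hands the job in, once; it reports no verdict.
The state is a dict: "time_s": time; "qpos": joint angles; "joint_vel": joint speeds; "tau": joint torques, N m; "ee_pos": TCP position; "eef_rot": TCP orientation; "force": force on the tool from outside, world axes, zero at the start; "moment": the same for the moment, N m; "grip_width": finger opening in m.
Only numpy, scipy, OpenCV 4.12 (cv2) and the standard library are available. Lean on these libraries where they do the work, as an engineer would, in place of code of your own. Each camera call takes 0.05 s, during which the arm holds its last target. There are 200 camera calls.

## Working session

There is one attempt and no reset: what is moved stays moved. The work goes in short steps, Python scripts to look and compute and a tool call to move; the robot and the scene stay as the last step left them, time stands still between calls to the robot, and variables do not carry over. Pictures are saved under pics/ and viewed, about 8 in all and at most 12, crops included, and the job is handed in when it is done.

Besides the shell and the picture viewer there is one more tool, called after "Call:" as name(argument=value, ...) on one line, values as JSON. jog_arm: Moves the arm, as the interface text tells. Its arguments: {"type":"object","properties":{"targets":{"type":"array","items":{"type":"array"}},"grip_force":{"type":"number"}},"required":["targets"]}

```bash
mkdir -p pics
cat > h.py <<'E'
import numpy as np, cv2
from scipy.spatial.transform import Rotation as R
from station import ctrl, optics
def cam(n):
    o=ctrl.get_obs(); c=optics.camera(n)
    if n=="wrist":
        T=np.eye(4);T[:3,:3]=R.from_euler('xyz',o['eef_rot']).as_matrix();T[:3,3]=o['ee_pos'];c['c2w']=T@c['mount']
    else: c['c2w']=np.linalg.inv(c['world_to_cam'])
    K=c['camera_matrix'];z=c['range_z'];v,u=np.mgrid[:z.shape[0],:z.shape[1]]
    P=np.stack([(u-K[0,2])/K[0,0]*z,-(v-K[1,2])/K[1,1]*z,-z],-1)
    c['P']=P@c['c2w'][:3,:3].T+c['c2w'][:3,3]; c['P'][z==0]=np.nan
    return c
def save(c,n): cv2.imwrite(f'pics/{n}.png',c['img'][:,:,::-1])
E
python3 - <<'E'
from h import *
a=cam('top');b=cam('side')
im=np.hstack([a['img'],b['img']])
cv2.imwrite('pics/a.png',cv2.resize(a['img'],(800,600))[:,:,::-1]);cv2.imwrite('pics/b.png',cv2.resize(b['img'],(800,600))[:,:,::-1])
np.savez('/tmp/s.npz',ta=a['P'],sb=b['P'],ia=a['img'],ib=b['img'])
for c in(a,b):print(c['camera_matrix'],c['c2w'].round(3),{k:v for k,v in c.items() if k not in('img','range_z','P','c2w','camera_matrix','world_to_cam')},(c['range_z']>0).mean())
o=ctrl.get_obs();print(o)
E
```

```text
[[357.66605622   0.         256.40851215]
 [  0.         357.66605622 192.18050537]
 [  0.           0.           1.        ]] [[ 0.003  0.987 -0.16   0.417]
 [-1.    -0.002 -0.029 -0.014]
 [-0.029  0.16   0.987  0.939]
 [ 0.     0.     0.     1.   ]] {} 0.9961191813151041
[[403.45789318   0.         253.9518868 ]
 [  0.         403.45789318 191.29272196]
 [  0.           0.           1.        ]] [[ 0.958  0.112 -0.265  0.275]
 [-0.287  0.449 -0.846 -0.808]
 [ 0.024  0.886  0.462  0.549]
 [ 0.     0.     0.     1.   ]] {} 0.9960479736328125
{'time_s': 0.1, 'qpos': array([ 1.15940749e+00,  3.00418413e-01,  1.52150344e+00,  1.44485888e-06,
        1.32068058e+00, -6.66232550e-02]), 'joint_vel': array([-0.00069818, -0.00062487, -0.00111536, -0.00045902, -0.00158938,
       -0.00010179]), 'tau': array([ 1.12407946e-03, -5.32641363e+01, -3.53281510e+01,  7.09531526e-02,
        2.35219148e-02, -4.41467603e-05]), 'ee_pos': array([0.1858073 , 0.51741452, 0.19494807]), 'eef_rot': array([-1.57072771e+00,  1.00744362e-03,  1.22603042e+00]), 'force': array([-0.78331903,  0.24007744, -0.70821181]), 'moment': array([ 0.04294631, -0.00350526,  0.00198642]), 'grip_width': 0.09401778145773616}
```

View pics/a.png

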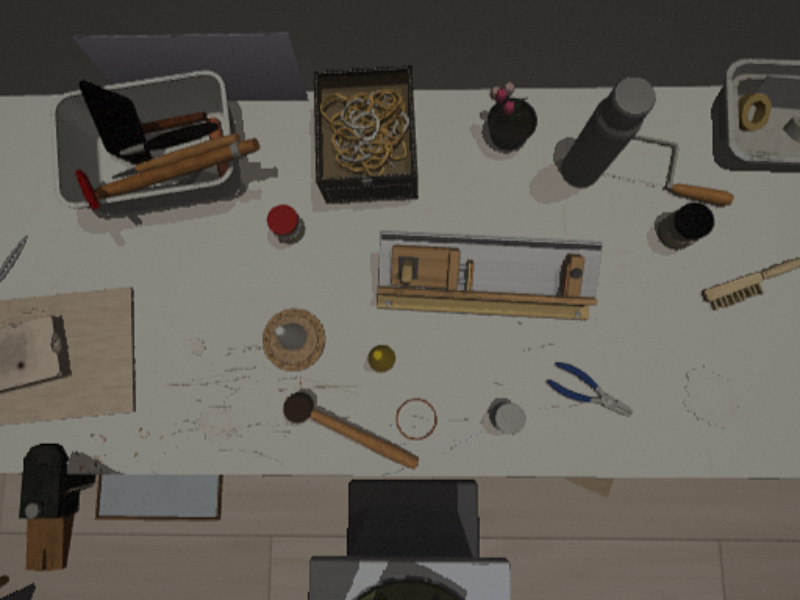

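View pics/b.png

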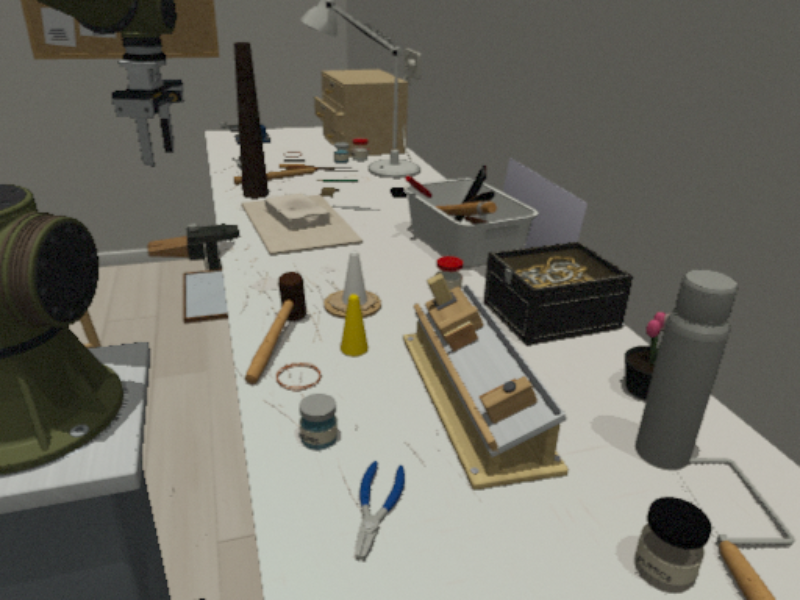

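Top view (800x600): white cone in the cork dish at about (291,336), yellow decoy at (381,358), holder spanning (378,230) to (600,318) with the jaw on the left and the stop near (573,275). Jars are at (284,222) and (508,417), coil at (416,419). The tool can only point down, so the cone has to pivot between the fingers. That calls for a low grip with the jaw axis along the bed's y.

Run:
```python
from h import *
d=np.load('/tmp/s.npz');P=d['ta'];S=d['sb']
s=512/800
def box(P,u0,u1,v0,v1): return P[int(v0*s):int(v1*s),int(u0*s):int(u1*s)].reshape(-1,3)
print('bench',np.nanmedian(box(P,620,700,330,360),0))
# dish & cone from both clouds
for n,Q in(('top',P.reshape(-1,3)),('side',S.reshape(-1,3))):
    Q=Q[~np.isnan(Q).any(1)]
    D=box(P,260,328,305,375); c0=np.nanmedian(D[D[:,2]>.012],0)[:2]
    near=Q[np.linalg.norm(Q[:,:2]-c0,axis=1)<.07]
    for lo,hi in((.012,.025),(.03,.05),(.05,.07),(.07,.09),(.09,.115)):
        k=near[(near[:,2]>lo)&(near[:,2]<hi)]
        if len(k)>3: 
            (cx,cy),r=cv2.minEnclosingCircle(k[:,:2].astype(np.float32)); print(n,lo,hi,len(k),np.round([cx,cy,r],4),k.mean(0).round(4))
# bed plane: grey surface between pad and stop
B=box(P,482,555,248,283);ok=(B[:,2]>.04)&(B[:,2]<.12);B=B[ok]
for _ in range(4):
    c=B.mean(0);n=np.linalg.svd(B-c)[2][2];n*=np.sign(n[2]);B=B[abs((B-c)@n)<.004]
print('bed',c.round(4),n.round(4),'tilt',np.degrees(np.arccos(n[2])),'yaw',np.arctan2(-n[1],-n[0]),len(B))
# all pts of holder in bed-ish frame
x=np.array([-n[0],-n[1],0]);x/=np.linalg.norm(x);y=np.cross([0,0,1],x);X=np.cross(y,n)
np.savez('/tmp/b.npz',c=c,X=X,y=y,n=n)
H=np.vstack([box(P,370,610,225,325),box(S,395,570,270,490)])
H=H[~np.isnan(H).any(1)]
L=(H-c)@np.array([X,y,n]).T
k=L[(abs(L[:,2])<.004)];print('surface x',np.percentile(k[:,0],[1,99]),'y',np.percentile(k[:,1],[.3,1,99,99.7]))
Pt=box(P,370,610,225,325);Lt=(Pt-c)@np.array([X,y,n]).T
h=Lt[(abs(Lt[:,0])<.012)]
for y0 in np.arange(-.25,.25,.006):
    q=h[(h[:,1]>=y0)&(h[:,1]<y0+.006),2]
    if len(q):print(round(y0+.003,3),len(q),np.round(1000*np.nanpercentile(q,[5,50,95])),end=' | ')
```

```text
bench [ 0.49543329 -0.41517424 -0.00062098]
top 0.012 0.025 188 [0.501  0.1965 0.0487] [0.5019 0.1891 0.0153]
top 0.03 0.05 56 [0.5062 0.1935 0.02  ] [0.5016 0.1839 0.0394]
top 0.05 0.07 55 [0.506  0.1922 0.0163] [0.5026 0.1851 0.0599]
top 0.07 0.09 39 [0.5057 0.1932 0.0128] [0.5033 0.1865 0.0798]
top 0.09 0.115 62 [0.5062 0.1937 0.0104] [0.5054 0.1917 0.1013]
side 0.012 0.025 65 [0.498  0.1844 0.0443] [0.4976 0.1792 0.017 ]
side 0.03 0.05 90 [0.5029 0.188  0.0202] [0.5005 0.1796 0.0401]
side 0.05 0.07 80 [0.502  0.1867 0.016 ] [0.5017 0.1815 0.06  ]
side 0.07 0.09 57 [0.5031 0.1869 0.0134] [0.5021 0.1837 0.0799]
side 0.09 0.115 49 [0.503  0.1896 0.0095] [0.503  0.187  0.0986]
bed [ 0.6137 -0.1713  0.0785] [-0.4278  0.0224  0.9036] tilt 25.36216079108744 yaw -0.05237082511302159 1066
surface x [-0.06067423  0.04007006] y [-0.12903744 -0.1283023   0.21372341  0.21669324]
-0.169 9 [-93. -88. -84.] | -0.163 17 [-93. -87. -80.] | -0.157 21 [-93. -87. -82.] | -0.151 3 [-85. -85. -80.] | -0.127 10 [-2.  0.  2.] | -0.121 24 [-2.  1.  3.] | -0.115 24 [-1.  1.  2.] | -0.109 23 [-1. -0.  2.] |
[... 753 characters left out ...]
-1. 25. 34.] | 0.083 25 [-1.  1. 21.] | 0.089 23 [-2.  2. 23.] | 0.095 20 [33. 33. 35.] | 0.101 26 [33. 34. 37.] | 0.107 24 [25. 34. 36.] | 0.113 28 [19. 21. 24.] | 0.119 22 [19. 21. 22.] | 0.125 29 [18. 21. 24.] | 0.131 21 [19. 21. 23.] | 0.137 29 [20. 22. 24.] | 0.143 19 [19. 20. 22.] | 0.149 26 [19. 21. 24.] | 0.155 20 [19. 21. 24.] | 0.161 28 [21. 25. 37.] | 0.167 40 [21. 65. 69.] | 0.173 37 [21. 65. 70.] | 0.179 26 [21. 28. 68.] | 0.185 28 [19. 23. 27.] | 0.191 21 [19. 21. 24.] | 0.197 19 [-2.  1. 23.] | 0.203 20 [-4. -1.  2.] | 0.209 26 [-2. -1.  1.] | 0.215 19 [-2. -0.  1.] | 0.227 17 [-94. -88. -83.] | 0.233 18 [-93. -87. -82.] | 0.239 19 [-95. -88. -83.] | 0.245 9 [-94. -87. -83.] |
```

Call:
jog_arm(targets=[[9.4,[-5,0,-10],-0.1],[9.4,[-10,0,-20],-0.2],[9.4,[-15,0,-30],-0.29],[9.4,[-20,0,-41],-0.292],[9.4,[-20,0,-41],-0.292],[9.4,[-20,0,-41],-0.292],[9.4,[-20,0,-41],-0.292],[9.4,[-20,0,-41],-0.292],[9.4,[-20,0,-41],-0.292],[9.4,[-20,0,-41],-0.292]], grip_force=12)

```text
time_s: 1.1
ee_pos: [0.5066, 0.1872, 0.1948]
eef_rot: [-1.57, 0.001, 1.514]
force: [-0.3, -0.2, 0.5]
grip_width: 0.094
```

Run:
```python
from h import *
c=cam('wrist');cv2.imwrite('pics/w1.png',cv2.resize(c['img'],(640,480))[:,:,::-1])
o=ctrl.get_obs();print(o['ee_pos'],o['eef_rot'],o['qpos'],o['force'],c['mount'].round(3))
Q=c['P'].reshape(-1,3);Q=Q[~np.isnan(Q).any(1)]
near=Q[np.linalg.norm(Q[:,:2]-[.5045,.191],axis=1)<.06]
for lo,hi in((.012,.025),(.03,.05),(.05,.07),(.07,.09),(.09,.115)):
    k=near[(near[:,2]>lo)&(near[:,2]<hi)]
    if len(k)>3:
        (cx,cy),r=cv2.minEnclosingCircle(k[:,:2].astype(np.float32));print(lo,len(k),np.round([cx,cy,r],4),k.max(0))
b=np.load('/tmp/b.npz');M=np.array([b['X'],b['y'],b['n']])
d=np.load('/tmp/s.npz')
for P in(d['ta'].reshape(-1,3),d['sb'].reshape(-1,3)):
    L=(P-b['c'])@M.T;L=L[(abs(L[:,1])<.05)]
    for x0 in np.arange(-.06,.06,.004):
        q=L[(L[:,0]>=x0)&(L[:,0]<x0+.004),2]
        if len(q):print(round(x0+.002,3),np.round(1000*np.nanpercentile(q,[10,50,90])),end='|')
    print()
```

```text
[0.50568027 0.18833318 0.19476315] [-1.56989880e+00  6.16200201e-04  1.51432526e+00] [ 2.88785642e-01  2.77999584e-01  1.55077479e+00 -2.85450997e-04
  1.31387140e+00 -1.22546666e+00] [ 0.88930151 -0.69137106  0.40811589] [[ 1.    -0.    -0.001 -0.001]
 [-0.001  0.238 -0.971 -0.19 ]
 [ 0.     0.971  0.238  0.069]
 [ 0.     0.     0.     1.   ]]
0.012 1500 [0.5014 0.1938 0.0465] [0.54767233 0.23952619 0.02490781]
0.03 197 [0.5048 0.1934 0.0203] [0.51336026 0.21361873 0.04993446]
0.05 192 [0.5046 0.1936 0.0171] [0.51345164 0.2099187  0.06965534]
0.07 185 [0.5051 0.1933 0.0138] [0.51093779 0.2063936  0.08992556]
0.09 312 [0.5053 0.1935 0.0106] [0.51362288 0.203918   0.1103713 ]
-0.058 [11. 12. 13.]|-0.054 [13. 14. 16.]|-0.05 [12. 14. 17.]|-0.046 [-1.  6. 14.]|-0.042 [-2.  0.  2.]|-0.038 [-2. -0.  1.]|-0.034 [-1.  0.  2.]|-0.03 [-2.  0.  2.]|-0.026 [-2.  0.  2.]|-0.022 [-2. -0.  2.]|-0.018 [-2.  0.  2.]|-0.014 [-2. -0.  2.]|-0.01 [-2. -0.  2.]|-0.006 [-2.  0.  1.]|-0.002 [-2.  0.  2.]|0.002 [-2. -1.  2.]|0.006 [-2.  0.  2.]|0.01 [-2. -0.  1.]|0.014 [-2. -0.  2.]|0.018 [-2. -0.  2.]|0.022
[... 169 characters left out ...]
|0.05 [-114. -111. -109.]|0.054 [-116. -113. -111.]|0.058 [-118. -116. -113.]|
-0.058 [ 0. 13. 16.]|-0.054 [14. 15. 16.]|-0.05 [13. 15. 16.]|-0.046 [0. 1. 2.]|-0.042 [0. 1. 2.]|-0.038 [-0.  1.  2.]|-0.034 [0. 1. 2.]|-0.03 [-0.  1.  2.]|-0.026 [0. 1. 2.]|-0.022 [-0.  1.  2.]|-0.018 [-0.  1.  2.]|-0.014 [-0.  1.  2.]|-0.01 [-0.  1.  2.]|-0.006 [-0.  1.  2.]|-0.002 [-1.  1.  2.]|0.002 [-0.  1.  2.]|0.006 [-0.  1.  2.]|0.01 [-0.  1.  2.]|0.014 [-1.  1.  2.]|0.018 [-0.  1.  2.]|0.022 [-1.  1.  2.]|0.026 [-1.  1.  3.]|0.03 [4. 5. 6.]|0.034 [3. 4. 5.]|0.038 [-1.  0.  1.]|0.042 [-108. -107. -107.]|0.046 [-110. -109. -108.]|0.05 [-112. -111. -110.]|0.054 [-114. -113. -113.]|0.058 [-117. -116. -114.]|
```

View pics/w1.png

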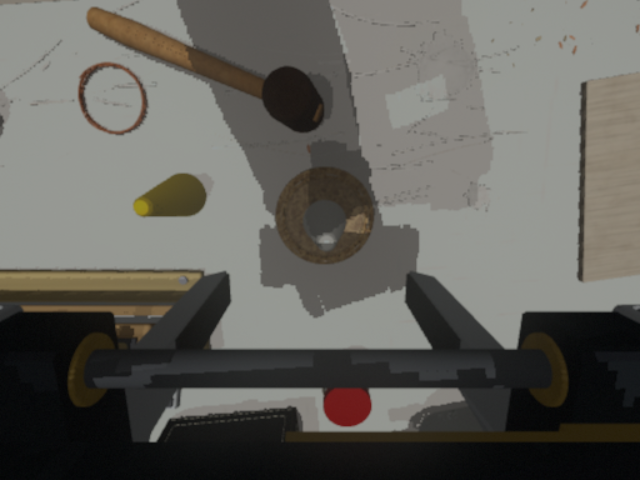

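The wrist view shows the cone axis at about (325,215) in the dish, between the fingers' paths. The depth circles put it at (0.505, 0.193). Next I go down and grip lightly, about 28 mm above the foot.

Call:
jog_arm(targets=[[9.4,[0.3,0,-0.1],0],[9.4,[0.3,3,-0.1],0],[9.4,[0.3,6,-0.1],0],[9.4,[0.3,9,-0.1],0],[9.4,[0.3,11.5,-0.1],0],[9.4,[0.3,13,-0.1],0],[9.4,[0.3,13.9,-0.1],0],[9.4,[0.3,13.9,-0.1],0],[9.4,[0.3,13.9,-0.1],0]])

```text
time_s: 2.05
ee_pos: [0.5054, 0.1945, 0.0572]
eef_rot: [-1.572, -0.0, 1.519]
force: [0.2, -0.5, -0.1]
grip_width: 0.0939
```

Call:
jog_arm(targets=[[5,[0,0,0],0],[5,[0,0,0],0],[5,[0,0,0],0],[2,[0,0,0],0],[2,[0,0,0],0],[2,[0,0,0],0],[2,[0,0,0],0],[2,[0,0,0],0]], grip_force=6)

```text
time_s: 2.85
ee_pos: [0.5053, 0.1937, 0.0564]
eef_rot: [-1.571, 0.0, 1.518]
force: [0.1, 0.1, 0.1]
grip_width: 0.0334
```

The opening of 33 mm means contact at about h = 41 mm. I'll regrip lower so the cone pivots flat reliably.

Call:
jog_arm(targets=[[6,[0,0,0],0],[6,[0,0,0],0],[6,[0,0.4,0],0],[6,[0,0.9,0],0],[6,[0,1.3,0],0],[6,[0,1.3,0],0],[2,[0,1.3,0],0],[2,[0,1.3,0],0],[2,[0,1.3,0],0],[2,[0,1.3,0],0]])

```text
time_s: 3.85
ee_pos: [0.5054, 0.1938, 0.0436]
eef_rot: [-1.571, -0.0, 1.518]
force: [0.0, 0.1, -0.9]
grip_width: 0.0315
```

Call:
jog_arm(targets=[[2,[0,0,0],0],[2,[0,-0.5,0],0],[2,[0,-1.5,0],0],[2,[0,-3,0],0],[2,[0,-5,0],0],[2,[0,-7,0],0],[2,[0,-9,0],0],[2,[0,-11,0],0],[2,[0,-13,0],0],[2,[0,-13,0],0]])

```text
time_s: 4.85
ee_pos: [0.5063, 0.1941, 0.1766]
eef_rot: [-1.575, -0.002, 1.518]
force: [-0.4, -0.5, 0.0]
grip_width: 0.0309
```

Run:
```python
from h import *
c=cam('side');o=ctrl.get_obs();print(o['ee_pos'],o['force'],o['grip_width'])
K=c['camera_matrix'];W=np.linalg.inv(c['c2w']);p=W[:3]@np.r_[o['ee_pos'],1];u=K[0,0]*p[0]/-p[2]+K[0,2];v=K[1,1]*-p[1]/-p[2]+K[1,2];print(u,v)
u,v=int(u),int(v);cv2.imwrite('pics/g1.png',cv2.resize(c['img'][v-70:v+60,u-70:u+70],None,fx=4,fy=4)[:,:,::-1])
b=np.load('/tmp/b.npz')
# target foot centre: L=(x=-.014,y=.001) -> bed x -5, y -25
f=b['c']-.014*b['X']+.001*b['y'];print('foot target',f.round(4),'upright cone same normal; pivot h29',(f+.029*b['n']).round(4))
```

```text
[0.50571527 0.19389288 0.17465867] [ 0.12662733  0.59448449 -1.15440547] 0.031068877248069823
226.0762466067887 137.40672649917158
foot target [ 0.6011 -0.1696  0.0725] upright cone same normal; pivot h29 [ 0.5887 -0.169   0.0987]
```

View pics/g1.png

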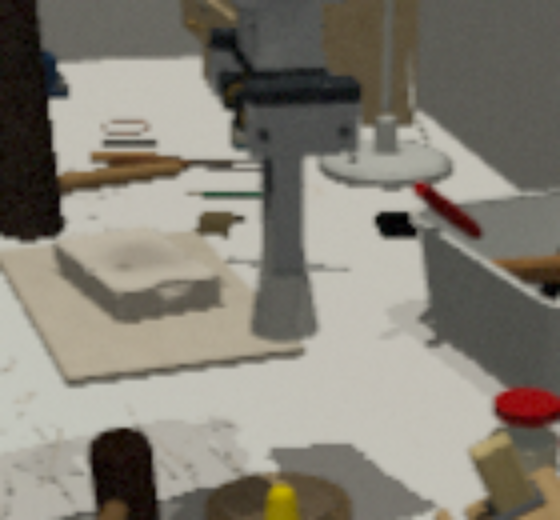

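Run:
```python
from h import *
for i in range(2):
    c=cam('side');o=ctrl.get_obs();e=o['ee_pos']
    Q=c['P'].reshape(-1,3);Q=Q[~np.isnan(Q).any(1)];k=Q[(np.linalg.norm(Q[:,:2]-e[:2],axis=1)<.045)&(Q[:,2]>.045)&(Q[:,2]<.24)]
    print(e,o['grip_width'],'minz rel tcp',np.percentile(k[:,2]-e[2],[.5,1,2]))
    for z in np.arange(-.08,.08,.006):
        s=k[abs(k[:,2]-e[2]-z)<.003]
        if len(s)>2 and i==0: print(round(z,3),len(s),np.round([np.ptp(s[:,0]),s[:,0].mean()-e[0],np.ptp(s[:,1]),s[:,1].min()-e[1]],4))
```

```text
[0.50522494 0.19372096 0.17339953] 0.03153534949549117 minz rel tcp [-0.03282243 -0.03191329 -0.0313069 ]
-0.032 24 [ 0.0424 -0.0036  0.0217 -0.0253]
-0.026 42 [ 0.0429 -0.0048  0.0291 -0.026 ]
-0.02 35 [ 0.0386 -0.0058  0.0308 -0.0258]
-0.014 32 [ 0.0374 -0.0043  0.0191 -0.0234]
-0.008 34 [ 0.0385 -0.0027  0.0227 -0.0241]
-0.002 33 [ 0.0335 -0.0046  0.0212 -0.022 ]
0.004 33 [ 0.0313 -0.003   0.0196 -0.0207]
0.01 21 [ 0.0327 -0.0038  0.0211 -0.0213]
0.016 24 [ 0.0286 -0.0056  0.0314 -0.0276]
0.022 22 [ 0.0269 -0.0048  0.0283 -0.032 ]
0.028 24 [ 0.0187 -0.0061  0.0508 -0.0332]
0.034 24 [ 0.0176 -0.0067  0.0503 -0.0314]
0.04 19 [ 0.0161 -0.0039  0.0482 -0.032 ]
0.046 24 [ 0.0171 -0.006   0.0496 -0.03  ]
0.052 23 [ 0.0162 -0.0057  0.0485 -0.032 ]
0.058 22 [ 0.0166 -0.0045  0.05   -0.0317]
0.064 24 [ 0.016  -0.0055  0.0594 -0.0315]
[0.50494828 0.19363634 0.17270652] 0.031034747018705854 minz rel tcp [-0.03434179 -0.03336139 -0.03216043]
```

Depth agrees with the picture: the fingertips end about 15 mm above the reported TCP, so the grip is at about h = 49 mm. That is too high to pivot stably. I'll set the cone back and regrip about 20 mm lower, watching the force.

Call:
jog_arm(targets=[[2,[0,4,0],0],[2,[0,8,0],0],[2,[0,11,0],0],[2,[0,12.3,0],0],[2,[0,12.7,0],0],[2,[0,12.9,0],0],[2,[0,12.9,0],0],[6,[0,12.9,0],0],[6,[0,12.9,0],0],[6,[0,12.9,0],0]])

```text
time_s: 6.0
ee_pos: [0.5056, 0.1938, 0.045]
eef_rot: [-1.572, -0.0, 1.518]
force: [0.1, -0.1, -0.5]
grip_width: 0.0518
```

Run:
```python
from h import *
c=cam('side');o=ctrl.get_obs();e=o['ee_pos'];print(e,o['force'],o['grip_width'])
K=c['camera_matrix'];W=np.linalg.inv(c['c2w']);p=W[:3]@np.r_[e,1];u=int(K[0,0]*p[0]/-p[2]+K[0,2]);v=int(K[1,1]*p[1]/p[2]+K[1,2])
cv2.imwrite('pics/g2.png',cv2.resize(c['img'][v-60:v+40,u-60:u+60],None,fx=5,fy=5)[:,:,::-1]);print(u,v)
Q=c['P'].reshape(-1,3);k=Q[(abs(Q[:,0]-e[0])<.012)&(Q[:,1]<e[1]-.027)&(Q[:,1]>e[1]-.05)&(Q[:,2]>.022)&(Q[:,2]<.2)]
print(np.sort(k[:,2]-e[2])[:12].round(4))
```

```text
[0.50550591 0.19380214 0.04485383] [0.07039655 0.35395954 0.51438169] 0.05596169314619334
226 180
[0.0104 0.0117 0.012  0.0121 0.0124 0.0141 0.0141 0.0169 0.0169 0.0181
 0.0184 0.0186]
```

View pics/g2.png

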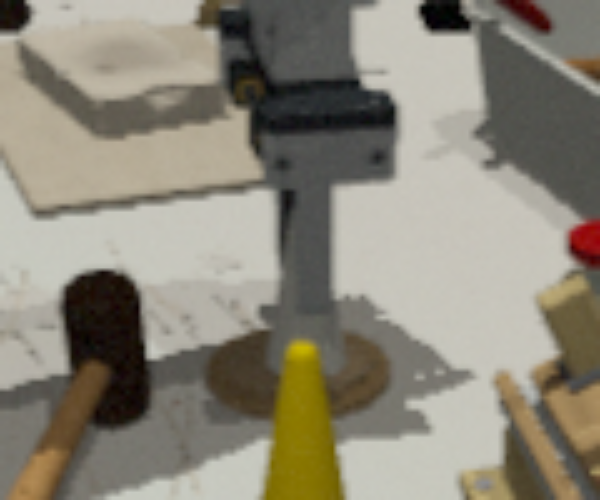

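Call:
jog_arm(targets=[[6,[0,0.3,0],0],[6,[0,0.7,0],0],[6,[0,1.1,0],0],[6,[0,1.5,0],0],[6,[0,1.8,0],0],[6,[0,2.0,0],0],[6,[0,2.0,0],0]])

```text
time_s: 6.75
ee_pos: [0.5052, 0.1937, 0.0242]
eef_rot: [-1.57, 0.0, 1.518]
force: [0.1, -0.4, 0.1]
grip_width: 0.0601
```

Call:
jog_arm(targets=[[2,[0,0,0],0],[2,[0,0,0],0],[2,[0,0,0],0],[2,[0,0,0],0],[2,[0,0,0],0],[2,[0,0,0],0],[2,[0,0,0],0]], grip_force=6)

```text
time_s: 7.45
ee_pos: [0.5054, 0.1938, 0.0245]
eef_rot: [-1.571, -0.0, 1.518]
force: [-0.7, 0.2, 1.3]
grip_width: 0.0373
```

Contact is now at h = 29 mm, where the opening of 37.3 mm agrees. Lifting and carrying to the bed.

Call:
jog_arm(targets=[[2,[0,-0.5,0],0],[2,[0,-2,0],0],[2,[0,-4,0],0],[2,[0,-6.5,0],0],[2,[0,-9,0],0],[2,[0,-11.5,0],0],[2,[0,-14,0],0],[2,[0,-16.5,0],0],[2,[0,-18,0],0],[2,[0,-18,0],0]], grip_force=8)

```text
time_s: 8.45
ee_pos: [0.506, 0.194, 0.2067]
eef_rot: [-1.574, -0.001, 1.518]
force: [-0.1, -0.1, -1.2]
grip_width: 0.0376
```

Call:
jog_arm(targets=[[2,[-1,0,-0.3],0],[2,[-3,0,-1],0],[2,[-5.5,0,-1.8],0],[2,[-8,0,-2.6],0],[2,[-10.5,0,-3.4],0],[2,[-13,0,-4.2],0],[2,[-15.5,0,-5],0],[2,[-17,0,-5.5],0],[2,[-18,0,-5.8],0],[2,[-18,0,-5.8],0]])

```text
time_s: 9.45
ee_pos: [0.5537, 0.0101, 0.2039]
eef_rot: [-1.57, 0.0, 1.517]
force: [-0.1, 0.2, -0.3]
grip_width: 0.0373
```

Call:
jog_arm(targets=[[2,[-1,0,-0.3],0],[2,[-3,0,-1],0],[2,[-5.5,0,-1.8],0],[2,[-8,0,-2.6],0],[2,[-10.5,0,-3.4],0],[2,[-13,0,-4.2],0],[2,[-15.5,0,-5],0],[2,[-17,1,-5.3],0],[2,[-17.7,3,-5.5],0],[2,[-17.7,5,-5.5],0]])

```text
time_s: 10.45
ee_pos: [0.5992, -0.1692, 0.153]
eef_rot: [-1.571, -0.0, 1.518]
force: [0.5, 0.0, -0.3]
grip_width: 0.0371
```

Run:
```python
from h import *
c=cam('side');o=ctrl.get_obs();e=o['ee_pos'];print(e,o['eef_rot'],o['force'],o['grip_width'],o['qpos'][5])
K=c['camera_matrix'];W=np.linalg.inv(c['c2w']);p=W[:3]@np.r_[e,1];u=int(K[0,0]*p[0]/-p[2]+K[0,2]);v=int(K[1,1]*p[1]/p[2]+K[1,2])
cv2.imwrite('pics/p1.png',cv2.resize(c['img'][max(v-90,0):v+90,u-110:u+110],None,fx=3.4,fy=3.2)[:,:,::-1]);print(u,v)
```

```text
[ 0.59786504 -0.16821007  0.14920251] [-1.56565973 -0.00160803  1.51804456] [-0.43766832  0.43728517 -4.37910864] 0.03753828406916382 -1.8513648847909665
311 206
```

View pics/p1.png

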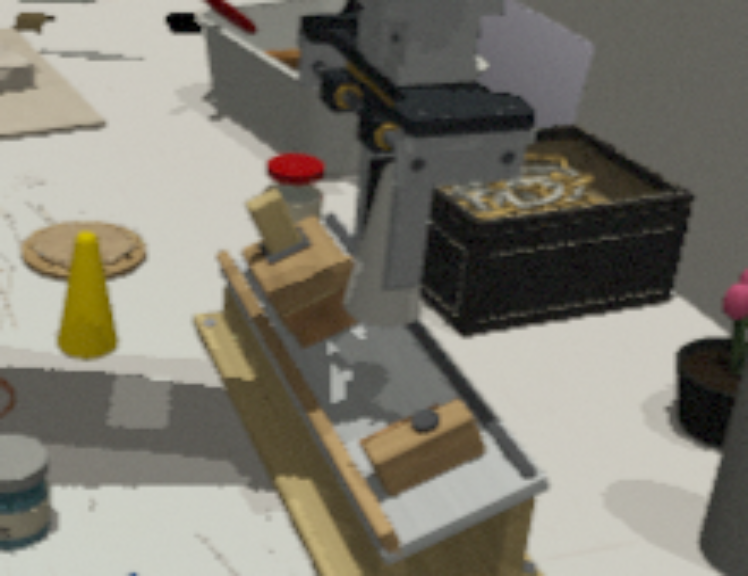

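Call:
jog_arm(targets=[[2,[0,0,0],0],[2,[0,0,0],0],[2,[0,0,0],0]])

```text
time_s: 10.8
ee_pos: [0.5998, -0.1685, 0.1556]
eef_rot: [-1.572, 0.0, 1.519]
force: [0.1, -0.5, -0.8]
grip_width: 0.0371
```

Call:
jog_arm(targets=[[2,[0,1,0],0],[2,[0,2.2,0],0],[2,[0,3.4,0],0],[2,[0,4.2,0],0],[2,[0,4.7,0],0],[2,[0,4.7,0],0],[2,[0,4.7,0],0]], grip_force=6)

```text
time_s: 11.5
ee_pos: [0.5995, -0.1688, 0.1077]
eef_rot: [-1.571, 0.0, 1.518]
force: [-0.1, -1.0, -0.5]
grip_width: 0.0373
```

Call:
jog_arm(targets=[[2,[0,0.1,0],0],[2,[0,0.2,0],0],[2,[0,0.3,0],0],[2,[0,0.4,0],0],[2,[0,0.5,0],0],[2,[0,0.6,0],0],[2,[0,0.6,0],0],[2,[0,0.6,0],0]])

```text
time_s: 12.3
ee_pos: [0.5993, -0.1687, 0.1015]
eef_rot: [-1.571, 0.0, 1.518]
force: [0.2, -0.2, -1.2]
grip_width: 0.0374
```

Call:
jog_arm(targets=[[2,[0,0.1,0],0],[2,[0,0.2,0],0],[2,[0,0.3,0],0],[2,[0,0.4,0.1],0],[2,[0,0.45,0.2],0],[2,[0,0.5,0.3],0],[2,[0,0.5,0.3],0]])

```text
time_s: 13.0
ee_pos: [0.5963, -0.1686, 0.0963]
eef_rot: [-1.571, -0.0, 1.518]
force: [-0.5, -0.0, 1.0]
grip_width: 0.0374
```

```bash
cat >> h.py <<'E'
def tilt(n=None):
    "cone axis in the world from the white points of the side cloud, and its crop"
    c=cam('side');o=ctrl.get_obs();e=o['ee_pos'];b=np.load('/tmp/b.npz');M=np.array([b['X'],b['y'],b['n']])
    hsv=cv2.cvtColor(c['img'],cv2.COLOR_RGB2HSV);P=c['P'];L=(P-b['c'])@M.T
    print('tcp',e.round(4),'f',o['force'].round(1),'w',o['grip_width'].round(4))
    if n:
        K=c['camera_matrix'];W=np.linalg.inv(c['c2w']);p=W[:3]@np.r_[b['c'],1];u=int(K[0,0]*p[0]/-p[2]+K[0,2]);v=int(K[1,1]*p[1]/p[2]+K[1,2])
        cv2.imwrite(f'pics/{n}.png',cv2.resize(c['img'][v-80:v+50,u-80:u+80],None,fx=4.5,fy=4.5)[:,:,::-1])
    return c,L,o
E
python3 -c "
from h import *
tilt('p2')"
```

```text
Traceback (most recent call last):
  File "h.py", line 18, in tilt
    print('tcp',e.round(4),'f',o['force'].round(1),'w',o['grip_width'].round(4))
                                                       ^^^^^^^^^^^^^^^^^^^^^
AttributeError: 'float' object has no attribute 'round'
```

Call:
jog_arm(targets=[[2,[0,0.1,0.07],0],[2,[0,0.2,0.14],0],[2,[0,0.3,0.2],0],[2,[0,0.4,0.27],0],[2,[0,0.4,0.27],0]])

```text
time_s: 13.55
ee_pos: [0.5934, -0.1684, 0.0922]
eef_rot: [-1.57, -0.0, 1.518]
force: [-3.5, 1.1, 2.2]
grip_width: 0.0372
```

```bash
sed -i "s/,'w',o\['grip_width'\].round(4)/,'w',o['grip_width']/" h.py
python3 -c "
from h import *
tilt('p2')"
```

```text
tcp [ 0.5935 -0.1684  0.0924] f [-3.8  0.4  2. ] w 0.03700416912986043
```

View pics/p2.png

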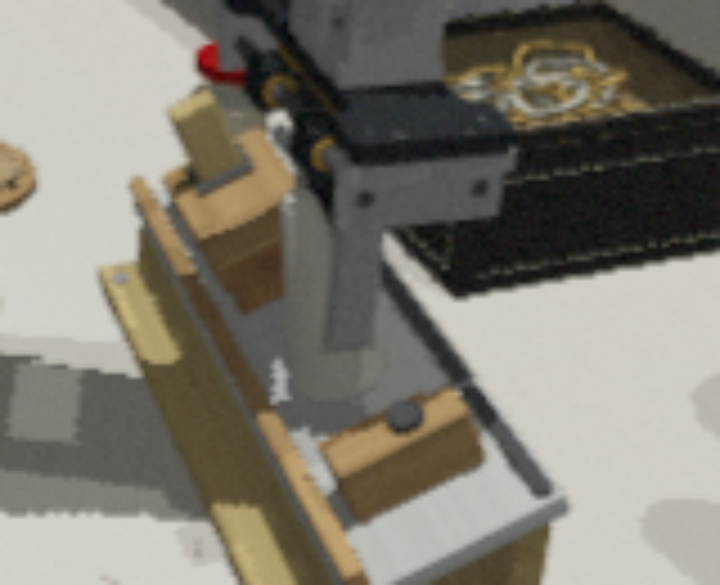

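The cone is leaning towards the robot as intended, tip at (280,125) and foot at (335,385) in the crop. The contact force is about 4 N.

Call:
jog_arm(targets=[[2,[0,0.08,0.12],0],[2,[0,0.16,0.24],0],[2,[0,0.24,0.34],0],[2,[0,0.32,0.4],0],[2,[0,0.4,0.44],0],[2,[0,0.4,0.44],0]])

```text
time_s: 14.2
ee_pos: [0.5892, -0.1682, 0.0883]
eef_rot: [-1.571, -0.0, 1.518]
force: [-0.3, 0.2, 1.1]
grip_width: 0.0371
```

Call:
jog_arm(targets=[[2,[0,0.08,0.03],0],[2,[0,0.16,0.06],0],[2,[0,0.24,0.1],0],[2,[0,0.24,0.1],0]])

```text
time_s: 14.6
ee_pos: [0.5888, -0.1683, 0.0871]
eef_rot: [-1.573, 0.001, 1.518]
force: [-0.3, 0.5, 7.9]
grip_width: 0.0373
```

Run:
```python
from h import *
c,L,o=tilt('p3')
im=c['img'].astype(int);b=np.load('/tmp/b.npz')
m=(abs(L[...,0]+.014)<.06)&(abs(L[...,1])<.03)&(L[...,2]>.006)&(L[...,2]<.105)&(im.max(-1)-im.min(-1)<30)
e=((o['ee_pos']-b['c'])@np.array([b['X'],b['y'],b['n']]).T);print('tcp L',e.round(4))
for z in np.arange(.005,.11,.008):
    q=L[m&(abs(L[...,2]-z)<.004)]
    if len(q)>3:print(round(z,3),len(q),np.round(1000*np.r_[np.percentile(q[:,0],[2,98]),q[:,1].min(),q[:,1].max()],1))
```

```text
tcp [ 0.5888 -0.1683  0.0871] f [-2.   0.3  7. ] w 0.03714233866843106
tcp L [-0.0189  0.0017  0.0185]
0.005 39 [-42.8  34.4 -30.   23.2]
0.013 98 [-58.1   5.1 -27.9  26.8]
0.021 61 [-35.2   4.8 -22.    0.7]
0.029 38 [-34.4  -7.6 -27.3   3. ]
0.037 43 [-32.3  -3.7 -29.8  -1.5]
0.045 50 [-31.1  -0.  -29.7  -0.4]
0.053 61 [-29.5   2.3 -29.9  19.6]
0.061 78 [-28.1   7.7 -29.9  21. ]
0.069 84 [-26.9  10.1 -29.9  23. ]
0.077 96 [-25.5  13.  -29.8  28.6]
0.085 85 [-23.8  14.8 -29.9  27.8]
0.093 42 [-22.9   7.6 -29.6  23.6]
0.101 29 [-20.9  -8.9  -7.2   4.4]
```

View pics/p3.png

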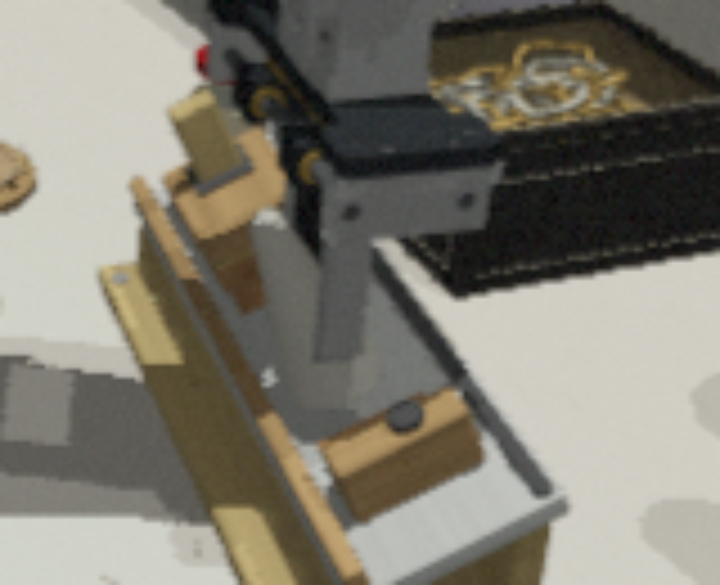

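The left silhouette of the cone in the bed frame tapers at about 10°, against 8.8° for an upright cone. So it is flat to within about 0.03 rad, pressed with about 8 N, with its centre at bed x of about -6 mm. I'll slide it to the ledge while still holding it, then release.

Call:
jog_arm(targets=[[2,[0,0,0],0],[2,[0,0.04,0.1],0],[2,[0,0.09,0.2],0],[2,[0,0.14,0.3],0],[2,[0,0.18,0.4],0],[2,[0,0.23,0.5],0],[2,[0,0.23,0.5],0]])

```text
time_s: 15.35
ee_pos: [0.584, -0.1681, 0.0848]
eef_rot: [-1.573, 0.001, 1.518]
force: [-0.9, 0.1, 7.3]
grip_width: 0.0371
```

Call:
jog_arm(targets=[[4,[0,0,0],0],[4.5,[0,0,0],0],[6,[0,0,0],0],[6,[0,0,0],0],[6,[0,0,0],0],[6,[0,0,0],0]])

```text
time_s: 15.95
ee_pos: [0.5833, -0.1679, 0.0837]
eef_rot: [-1.571, -0.0, 1.518]
force: [1.1, 0.0, -0.4]
grip_width: 0.0599
```

Run:
```python
from h import *
c,L,o=tilt('p4')
im=c['img'].astype(int)
m=(abs(L[...,0]+.014)<.06)&(abs(L[...,1])<.03)&(L[...,2]>.006)&(L[...,2]<.105)&(im.max(-1)-im.min(-1)<30)
for z in np.arange(.021,.11,.016):
    q=L[m&(abs(L[...,2]-z)<.004)]
    if len(q)>3:print(round(z,3),len(q),np.round(1000*np.r_[np.percentile(q[:,0],[2,98]),q[:,1].min(),q[:,1].max()],1))
```

```text
tcp [ 0.5832 -0.1679  0.0837] f [ 0.  -0.3  0.3] w 0.059585181480920416
0.021 25 [-41.  -24.  -21.7   0. ]
0.037 33 [-38.3 -21.7 -17.8   1.4]
0.053 46 [-35.1  -3.3 -16.3  29.2]
0.069 51 [-31.8  -0.2 -14.2  29.4]
0.085 38 [-29.4  -1.7 -10.5  30. ]
0.101 28 [-26.2 -14.   -7.9   3. ]
```

View pics/p4.png

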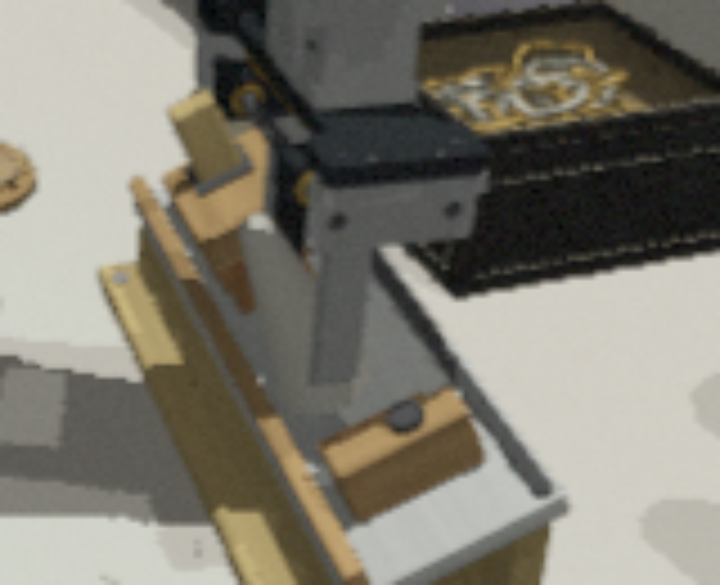

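Released: the cone stands on the slope by the ledge, centre at bed x of about -12 mm. Now straight up, then to the knob.

Call:
jog_arm(targets=[[6.5,[0,-0.5,0],0],[6.5,[0,-1.5,0],0],[6.5,[0,-3,0],0],[6.5,[0,-5,0],0],[6.5,[0,-7.5,0],0],[6.5,[0,-10,0],0],[6.5,[0,-12.5,0],0],[6.5,[0,-15,0],0],[6.5,[0,-15,0],0]])

```text
time_s: 16.9
ee_pos: [0.5843, -0.1682, 0.2389]
eef_rot: [-1.578, 0.002, 1.518]
force: [-1.5, -0.4, -0.1]
grip_width: 0.0645
```

Call:
jog_arm(targets=[[0,[3,0,0],0],[0,[6,0,0],0],[0,[9,0,0],0],[0,[12,0,0],0],[0,[15,0,0],0],[0,[18,0,0],0],[0,[21,0,0],0],[0,[21,0,0],0],[0,[21,0,0],0],[0,[21,0,0],0]], grip_force=20)

```text
time_s: 17.9
ee_pos: [0.5943, 0.041, 0.2339]
eef_rot: [-1.571, 0.0, 1.517]
force: [-0.1, 0.8, 0.1]
grip_width: 0.0005
```

Run:
```python
from h import *
c,L,o=tilt('k1');b=np.load('/tmp/b.npz');M=np.array([b['X'],b['y'],b['n']])
print(o['eef_rot'],o['grip_width'])
im=c['img'].astype(int)
def kn(L,z0,z1):
    q=L[(L[...,2]>z0)&(L[...,2]<z1)&(L[...,1]>.13)&(L[...,1]<.22)&(abs(L[...,0])<.04)];print('knob',len(q),np.percentile(q,[3,97],axis=0).round(4).tolist() if len(q) else '')
kn(L,.058,.075);kn(L,.035,.055)
d=np.load('/tmp/s.npz')
for k in('ta','sb'):
    l=(d[k]-b['c'])@M.T;kn(l,.058,.075);kn(l,.03,.055)
m=(abs(L[...,0]+.02)<.05)&(abs(L[...,1])<.035)&(L[...,2]>.015)&(L[...,2]<.105)&(im.max(-1)-im.min(-1)<30)
for z in np.arange(.021,.11,.016):
    q=L[m&(abs(L[...,2]-z)<.004)]
    if len(q)>3:print(round(z,3),len(q),np.round(1000*np.r_[np.percentile(q[:,0],[2,98]),q[:,1].min(),q[:,1].max()],1))
# fingertip lowest point rel. tcp
e=o['ee_pos'];Q=c['P'].reshape(-1,3);k=Q[(abs(Q[:,0]-e[0])<.02)&(abs(Q[:,1]-e[1])<.03)&(Q[:,2]>.16)];print('tip rel',np.sort(k[:,2]-e[2])[[2,5,10]], np.percentile(k[k[:,2]<e[2]+.05],[2,98],axis=0).round(4)-e.round(4))
for z in(.042,.05): 
    p=b['c']+M.T@np.array([0.0,.2,z]);print('point L(0,.2,z)',p.round(4))
```

```text
tcp [0.5943 0.0408 0.2338] f [ 0.5 -0.2 -0.4] w 0.00048017637874200154
[-1.57081669e+00  1.46027578e-04  1.51692758e+00] 0.00048017637874200154
knob 73 [[-0.0221, 0.1596, 0.0582], [0.0012, 0.1741, 0.0702]]
knob 77 [[-0.0228, 0.1598, 0.0354], [0.002, 0.1668, 0.0547]]
knob 78 [[-0.019, 0.1642, 0.059], [0.0048, 0.1782, 0.07]]
knob 18 [[-0.0036, 0.1631, 0.0302], [0.0047, 0.1784, 0.0534]]
knob 71 [[-0.0223, 0.1598, 0.0587], [0.0015, 0.1735, 0.0706]]
knob 99 [[-0.0232, 0.1599, 0.0309], [0.0017, 0.1661, 0.0541]]
0.021 74 [-40.3  -1.7 -22.2   0.7]
0.037 67 [-37.9  -3.8 -18.7   4.9]
0.053 61 [-35.   -6.3 -16.6   0.7]
0.069 48 [-31.7  -8.3 -14.2  -0.2]
0.085 37 [-28.6 -10.5 -12.2   1.5]
0.101 28 [-26.3 -14.   -7.6   5.7]
tip rel [0.009786   0.01037028 0.01319426] [[-0.012  -0.016   0.0101]
 [ 0.0065  0.0081  0.0495]]
point L(0,.2,z) [0.6062 0.0294 0.1164]
point L(0,.2,z) [0.6028 0.0295 0.1237]
```

View pics/k1.png

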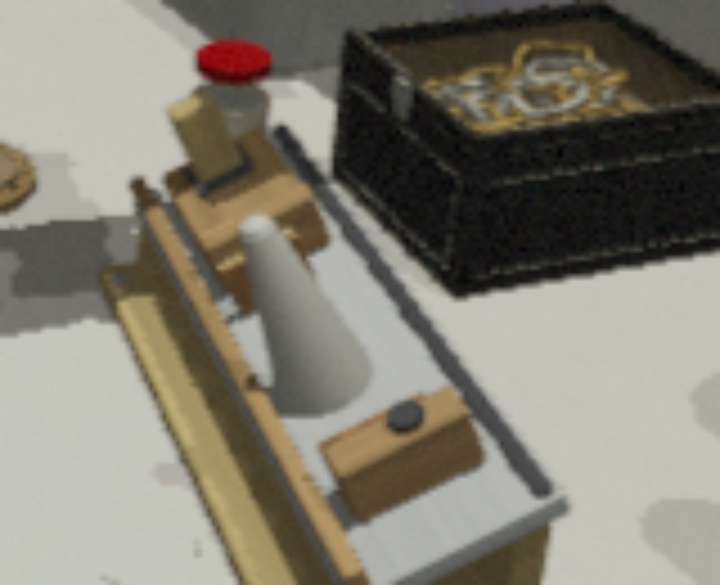

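The cone stands free and upright to the bed. The knob face is at bed-line y of about 0.178 (L frame), and the fingers are 20 mm clear to its left. Lowering beside it.

Call:
jog_arm(targets=[[0,[0,3,0],0],[0,[0,6,0],0],[0,[0,9,0],0],[0,[0,11.5,0],0],[0,[0,13,0],0],[0,[0,13.4,0],0],[0,[0,13.4,0],0],[0,[0,13.4,0],0]])

```text
time_s: 18.75
ee_pos: [0.595, 0.0417, 0.1011]
eef_rot: [-1.573, -0.0, 1.518]
force: [0.9, 0.4, 0.2]
grip_width: 0.0003
```

Call:
jog_arm(targets=[[0,[-0.3,0,0],0],[0,[-0.6,0,0],0],[0,[-0.9,0,0],0],[0,[-1.2,0,0],0],[0,[-1.5,0,0],0],[0,[-1.8,0,0],0],[0,[-2.1,0,0],0],[0,[-2.4,0,0],0],[0,[-2.7,0,0],0],[0,[-3,0,0],0]])

```text
time_s: 19.75
ee_pos: [0.5927, 0.0129, 0.0998]
eef_rot: [-1.571, -0.002, 1.518]
force: [0.4, 9.1, 1.8]
grip_width: 0.0004
```

Call:
jog_arm(targets=[[0,[-0.3,0,0],0],[0,[-0.6,0,0],0],[0,[-0.9,0,0],0],[0,[-1.2,0,0],0],[0,[-1.5,0,0],0],[0,[-1.8,0,0],0],[0,[-2.1,0,0],0],[0,[-2.4,0,0],0],[0,[-2.7,0,0],0],[0,[-3,0,0],0]])

```text
time_s: 20.75
ee_pos: [0.591, -0.0171, 0.0997]
eef_rot: [-1.57, -0.002, 1.518]
force: [-1.0, 9.3, 1.3]
grip_width: 0.0005
```

Call:
jog_arm(targets=[[0,[-0.2,0,0],0],[0,[-0.4,0,0],0],[0,[-0.6,0,0],0],[0,[-0.8,0,0],0],[0,[-1.0,0,0],0],[0,[-1.2,0,0],0],[0,[-1.4,0,0],0],[0,[-1.6,0,0],0],[0,[-1.8,0,0],0],[0,[-2,0,0],0]])

```text
time_s: 21.75
ee_pos: [0.5898, -0.037, 0.0998]
eef_rot: [-1.57, -0.002, 1.518]
force: [-2.7, 9.1, 1.3]
grip_width: 0.0002
```

```bash
cat >> h.py <<'E'
def check(n=None):
    c,L,o=tilt(n);im=c['img'].astype(int)
    m=(abs(L[...,0]+.02)<.05)&(L[...,1]>-.066)&(L[...,1]<.035)&(L[...,2]>.015)&(L[...,2]<.105)&(im.max(-1)-im.min(-1)<22)
    for z in np.arange(.037,.11,.016):
        q=L[m&(abs(L[...,2]-z)<.004)]
        if len(q)>3:print(round(z,3),len(q),np.round(1000*np.r_[np.percentile(q[:,0],[2,98]),np.percentile(q[:,1],[2,98])],1))
E
python3 -c "
from h import *
check()"
```

```text
tcp [ 0.5898 -0.0372  0.0998] f [-2.1  8.   2.4] w 0.0003538267048285451
0.037 69 [-42.6  -8.4 -30.5 -10.4]
0.053 56 [-40.1 -10.8 -27.3 -13.9]
0.069 45 [-36.8 -12.7 -25.2 -14.6]
0.085 40 [-34.3 -15.7 -22.5 -13.6]
0.101 30 [-31.7 -18.3 -18.4  -7.6]
```

The pad has met the cone and is sliding it upright. About 30 mm to go to the stop.

Call:
jog_arm(targets=[[0,[-0.2,0,0],0],[0,[-0.4,0,0],0],[0,[-0.6,0,0],0],[0,[-0.8,0,0],0],[0,[-1.0,0,0],0],[0,[-1.2,0,0],0],[0,[-1.4,0,0],0],[0,[-1.6,0,0],0],[0,[-1.8,0,0],0],[0,[-2,0,0],0]])

```text
time_s: 22.8
ee_pos: [0.5887, -0.0569, 0.0997]
eef_rot: [-1.57, -0.002, 1.518]
force: [-3.7, 7.8, 2.4]
grip_width: 0.0003
```

Call:
jog_arm(targets=[[0,[-0.05,0,0],0],[0,[-0.1,0,0],0],[0,[-0.15,0,0],0],[0,[-0.2,0,0],0],[0,[-0.25,0,0],0],[0,[-0.3,0,0],0],[0,[-0.35,0,0],0],[0,[-0.4,0,0],0]])

```text
time_s: 23.6
ee_pos: [0.5885, -0.0609, 0.0997]
eef_rot: [-1.57, -0.002, 1.518]
force: [-3.0, 8.8, 3.7]
grip_width: 0.0005
```

```bash
python3 -c "
from h import *
check()"
```

```text
tcp [ 0.5884 -0.061   0.0997] f [-4.7  8.7  2.8] w 0.00033943564462324705
0.037 69 [-42.7  -8.3 -54.5 -15.8]
0.053 60 [-39.5 -10.9 -51.6 -39.2]
0.069 48 [-36.3 -13.8 -48.9 -40. ]
0.085 36 [-33.9 -15.6 -46.3 -37.8]
0.101 33 [-31.7 -19.2 -42.3 -32.1]
```

Call:
jog_arm(targets=[[0,[-0.05,0,0],0],[0,[-0.1,0,0],0],[0,[-0.15,0,0],0],[0,[-0.2,0,0],0],[0,[-0.25,0,0],0],[0,[-0.3,0,0],0]])

```text
time_s: 24.25
ee_pos: [0.5883, -0.0639, 0.0998]
eef_rot: [-1.57, -0.002, 1.518]
force: [-3.0, 8.7, 3.2]
grip_width: 0.0002
```

Call:
jog_arm(targets=[[0,[-0.03,0,0],0],[0,[-0.06,0,0],0],[0,[-0.1,0,0],0]])

```text
time_s: 24.55
ee_pos: [0.5882, -0.0649, 0.0997]
eef_rot: [-1.569, -0.002, 1.518]
force: [-4.2, 9.0, 2.6]
grip_width: 0.0004
```

Call:
jog_arm(targets=[[0,[-0.03,0,0],0],[0,[-0.06,0,0],0],[0,[-0.1,0,0],0]])

```text
time_s: 24.85
ee_pos: [0.5881, -0.0659, 0.0997]
eef_rot: [-1.569, -0.002, 1.518]
force: [-3.7, 7.7, 3.6]
grip_width: 0.0005
```

Call:
jog_arm(targets=[[0,[-0.03,0,0],0],[0,[-0.06,0,0],0],[0,[-0.1,0,0],0]])

```text
time_s: 25.15
ee_pos: [0.5881, -0.0669, 0.0997]
eef_rot: [-1.57, -0.002, 1.518]
force: [-3.6, 8.2, 3.1]
grip_width: 0.0005
```

Call:
jog_arm(targets=[[0,[-0.03,0,0],0],[0,[-0.06,0,0],0],[0,[-0.1,0,0],0]])

```text
time_s: 25.45
ee_pos: [0.588, -0.0679, 0.0997]
eef_rot: [-1.569, -0.002, 1.518]
force: [-3.3, 9.3, 3.8]
grip_width: 0.0004
```

```bash
python3 -c "
from h import *
check()"
```

```text
tcp [ 0.588  -0.0679  0.0997] f [-5.1  8.8  3.1] w 0.0001978316360193928
0.037 67 [-43.   -8.5 -61.5 -43. ]
0.053 59 [-39.8 -10.7 -58.5 -47.2]
0.069 49 [-36.6 -13.4 -54.9 -44.9]
0.085 41 [-34.1 -15.5 -53.3 -43.2]
0.101 34 [-31.4 -18.9 -49.9 -37.3]
```

Call:
jog_arm(targets=[[0,[-0.03,0,0],0],[0,[-0.06,0,0],0],[0,[-0.1,0,0],0]])

```text
time_s: 25.8
ee_pos: [0.588, -0.0689, 0.0997]
eef_rot: [-1.569, -0.002, 1.518]
force: [-4.3, 8.6, 3.4]
grip_width: 0.0003
```

Call:
jog_arm(targets=[[0,[-0.03,0,0],0],[0,[-0.06,0,0],0],[0,[-0.1,0,0],0]])

```text
time_s: 26.1
ee_pos: [0.5879, -0.0699, 0.0997]
eef_rot: [-1.569, -0.002, 1.518]
force: [-4.5, 8.6, 2.9]
grip_width: 0.0001
```

Call:
jog_arm(targets=[[0,[-0.03,0,0],0],[0,[-0.06,0,0],0],[0,[-0.1,0,0],0]])

```text
time_s: 26.4
ee_pos: [0.5878, -0.0709, 0.0997]
eef_rot: [-1.569, -0.002, 1.518]
force: [-3.9, 8.0, 3.0]
grip_width: 0.0004
```

Call:
jog_arm(targets=[[0,[-0.03,0,0],0],[0,[-0.06,0,0],0],[0,[-0.1,0,0],0]])

```text
time_s: 26.7
ee_pos: [0.5878, -0.0719, 0.0997]
eef_rot: [-1.569, -0.002, 1.518]
force: [-4.5, 10.3, 3.0]
grip_width: 0.0002
```

```bash
python3 -c "
from h import *
check()"
```

```text
tcp [ 0.5878 -0.0719  0.0997] f [-4.1  9.1  4.1] w 0.00029252232085403955
0.037 73 [-42.3  -7.8 -65.4 -30.6]
0.053 60 [-39.9 -11.  -63.2 -49.5]
0.069 52 [-36.7 -13.7 -60.5 -50.4]
0.085 41 [-34.4 -15.5 -58.1 -47.1]
0.101 37 [-32.3 -18.3 -53.6 -41.2]
```

Call:
jog_arm(targets=[[0,[-0.03,0,0],0],[0,[-0.06,0,0],0],[0,[-0.1,0,0],0]])

```text
time_s: 27.05
ee_pos: [0.5878, -0.0728, 0.0997]
eef_rot: [-1.569, -0.002, 1.518]
force: [-4.3, 8.5, 3.4]
grip_width: 0.0006
```

```bash
python3 -c "
from h import *
for i in range(4): optics.camera('side');print(ctrl.get_obs()['force'].round(1),ctrl.get_obs()['ee_pos'].round(4))
check()"
```

```text
[-3.3  8.9  3.4] [ 0.5877 -0.0729  0.0997]
[-4.2  8.5  2.5] [ 0.5878 -0.0729  0.0997]
[-4.2  9.1  2.9] [ 0.5877 -0.0729  0.0997]
[-3.9  9.   3.5] [ 0.5877 -0.0729  0.0997]
tcp [ 0.5877 -0.0729  0.0997] f [-3.7  8.9  3.5] w 0.0005997788899137956
0.037 70 [-42.9  -8.1 -65.5 -48.7]
0.053 61 [-40.1 -11.7 -64.1 -50.8]
0.069 49 [-36.8 -13.8 -61.7 -50.8]
0.085 37 [-34.4 -15.7 -58.7 -48.8]
0.101 33 [-31.6 -19.3 -54.9 -42.8]
```

Call:
jog_arm(targets=[[0,[-0.03,0,0],0],[0,[-0.06,0,0],0],[0,[-0.1,0,0],0],[0,[-0.1,0,0],0]])

```text
time_s: 27.7
ee_pos: [0.5877, -0.0737, 0.0997]
eef_rot: [-1.569, -0.002, 1.518]
force: [-4.3, 10.2, 3.8]
grip_width: 0.0001
```

Call:
jog_arm(targets=[[0,[-0.03,0,0],0],[0,[-0.06,0,0],0],[0,[-0.1,0,0],0],[0,[-0.1,0,0],0]])

```text
time_s: 28.1
ee_pos: [0.5876, -0.0744, 0.0997]
eef_rot: [-1.569, -0.002, 1.519]
force: [-2.7, 11.5, 3.1]
grip_width: 0.0003
```

```bash
sed -i 's/>-.066)/>-.09)/' h.py; python3 -c "
from h import *
for i in range(3): optics.camera('side');print(ctrl.get_obs()['force'].round(1),ctrl.get_obs()['ee_pos'].round(4))
check('n1')"
```

```text
[-4.3 11.2  3.5] [ 0.5877 -0.0745  0.0998]
[-4.1 12.   3.4] [ 0.5876 -0.0744  0.0997]
[-4.4 10.8  4.3] [ 0.5877 -0.0744  0.0997]
tcp [ 0.5876 -0.0745  0.0997] f [-4.8 11.2  4.5] w 0.0003510892870625527
0.037 106 [-42.5   1.8 -89.2 -48.9]
0.053 59 [-40.  -11.8 -63.5 -51.1]
0.069 48 [-36.9 -13.8 -61.4 -51. ]
0.085 43 [-33.8 -15.7 -59.1 -48.5]
0.101 37 [-32.4 -19.4 -55.1 -41.9]
```

Contact with the stop: the push has risen from about 8.7 to 11.3 N, so the squeeze is about 2.6 N, and the cone no longer moves. One more millimetre.

Call:
jog_arm(targets=[[0,[-0.03,0,0],0],[0,[-0.06,0,0],0],[0,[-0.1,0,0],0],[0,[-0.12,0,0],0],[0,[-0.12,0,0],0]])

```text
time_s: 28.8
ee_pos: [0.5876, -0.0753, 0.0998]
eef_rot: [-1.569, -0.003, 1.519]
force: [-4.1, 13.5, 4.6]
grip_width: 0.0005
```

```bash
python3 -c "
from h import *
for i in range(4): optics.camera('side');print(ctrl.get_obs()['force'].round(1),ctrl.get_obs()['ee_pos'].round(4))
"
```

```text
[-3.8 12.8  4.4] [ 0.5876 -0.0753  0.0998]
[-4.8 13.   3.5] [ 0.5876 -0.0754  0.0997]
[-4.  13.3  4.4] [ 0.5876 -0.0753  0.0998]
[-3.8 12.7  5.9] [ 0.5876 -0.0753  0.0998]
```

Squeeze is about 4.5 N. Backing off along +y, then up.

Call:
jog_arm(targets=[[0,[0.1,0,0],0],[0,[0.3,0,0],0],[0,[0.6,0,0],0],[0,[1.2,0,0],0],[0,[2,0,0],0],[0,[2,-2,0],0],[0,[2,-5,0],0],[0,[2,-9,0],0],[0,[2,-13,0],0],[0,[2,-13,0],0]])

```text
time_s: 30.0
ee_pos: [0.5908, -0.0569, 0.2356]
eef_rot: [-1.58, 0.001, 1.518]
force: [0.7, -0.3, 0.1]
grip_width: 0.0004
```

```bash
python3 -c "
from h import *
check('end')
b=np.load('/tmp/b.npz');M=np.array([b['X'],b['y'],b['n']]);c=cam('side');L=(c['P']-b['c'])@M.T
q=L[(L[...,2]>.058)&(L[...,2]<.075)&(L[...,1]>.04)&(L[...,1]<.15)&(abs(L[...,0])<.04)];print('knob y',np.percentile(q[:,1],[3,97]))
d=np.load('/tmp/s.npz')['ta'];e=cam('top')['P']
for n,(u,v) in dict(bead=(508,417),flux=(284,219)).items():
    u,v=int(u*.64),int(v*.64);print(n,d[v-3:v+4,u-3:u+4].reshape(-1,3).mean(0).round(3),e[v-3:v+4,u-3:u+4].reshape(-1,3).mean(0).round(3))
"
```

```text
tcp [ 0.59   -0.0569  0.2323] f [-0.3 -0.  -0.9] w 0.0005012077016118536
0.037 106 [-43.1   2.7 -88.6 -48.4]
0.053 58 [-40.1 -11.8 -64.  -51.2]
0.069 50 [-36.9 -13.9 -61.  -51.6]
0.085 31 [-33.2 -16.  -58.2 -50.9]
0.101 31 [-30.1 -18.4 -54.5 -42.6]
knob y [0.06329185 0.07657585]
bead [ 0.38  -0.154  0.056] [ 0.403 -0.069  0.594]
flux [0.695 0.205 0.063] [0.695 0.205 0.063]
```

View pics/end.png

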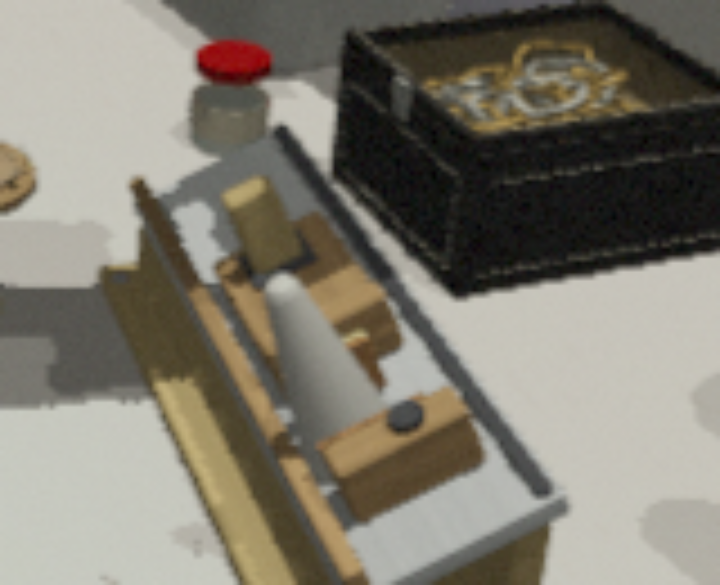

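Call:
jog_arm(targets=[[0,[0,0,0],0],[0,[0,0,0],0],[0,[0,0,0],0],[0,[0,0,0],0]])

```text
time_s: 30.55
ee_pos: [0.589, -0.0572, 0.2294]
eef_rot: [-1.57, -0.0, 1.518]
force: [-0.4, 0.9, 0.8]
grip_width: 0.0003
```

```bash
python3 -c "
from h import *
check();print(ctrl.hand_in())"
```

```text
tcp [ 0.5891 -0.0572  0.2295] f [-0.4  0.3 -0.3] w 0.00043791566684285165
0.037 102 [-43.3   2.6 -89.2 -49.4]
0.053 61 [-39.8 -12.1 -63.9 -50.7]
0.069 53 [-36.8 -13.9 -60.9 -50.8]
0.085 38 [-34.  -16.  -58.2 -51.1]
0.101 32 [-30.7 -19.4 -55.7 -41.8]
the job is handed in; nothing more can be done
None
```

The cone is nipped upright on the sloping bed between the pad and the far stop, and I handed the job in at about 31 s.

**What I did:** I gripped the cone at 6–8 N about 29 mm above its foot and carried it to the bed. The tool can only point straight down, so I pivoted the cone flat onto the slope between the fingers, pressing with about 8 N. I slid it towards the ledge while still holding it, then let go. I then pushed the jaw by its knob until the push rose from about 8.6 N to about 13 N, so the squeeze is about 4.5 N, and backed away.

**Last checks:**
- **Cone:** it stands within about 0.03 rad of square to the bed, centre about 16 mm down the slope from the centre line (measured to a few mm). It did not move after I withdrew.
- **Squeeze:** the knob-to-stop distance agrees with roughly 2 mm of pad compression. The squeeze force itself is inferred from the push, not measured directly.
- **Bystanders:** the red-lid jar has not moved. The arm hid the grey-lid jar in the last top view. I did not re-measure that jar or the coil, but no move went near either.

**Disagreement:** the fingertips looked about 10–15 mm behind the reported tool point, not 19 mm ahead as stated. The first two grips were therefore higher on the cone than planned. After the second I had already lifted the cone, so I set it back in the dish and regripped lower.

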